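# Slide the cup board into its locating notches

## Task

With a fingertip, gently push the wooden cup board along its rails, towards your left as seen from the robot, until you feel it drop into the locating notches, so that it lies flat down on the rails with the white bowl still standing on it, then move clear. Only push the board: do not lift it, tip it or shove it hard, do not touch the bowl that rides on it, and leave the other bowl, the cup, the tin and the spoon where they are.

Things in the scene. Friction and masses are not known exactly. Their poses are not given: they have to be found in the camera images.
- rails: Fixed wooden base 440x170x12 mm with two aluminium rails (tops 28 mm above the table, |y| 32 to 60 mm, empty between them) and steel side guides (tops 40 mm up, 2 mm play each side). Origin: on the table, centre line, below the seated board's centre. +x: the way to push; z up. Rails run x -260 to +160 mm, no end stops. Notches 24 mm long: inner rail halves at x +80, outer halves at x -80 mm.
- board: Loose brown wooden board 200 (its x, forward) x130x18 mm, 0.3-0.55 kg, 2 to 6 N to slide, on four 7 mm feet. Origin: its centre, at foot level; wood 7 to 25 mm above it. Starts 50 to 130 mm behind its seat, origin 28 mm above the table. Within about 4 mm of the rails' origin all feet drop at once into the notches: wood lies on the rails, origin 21 mm up, and the notch walls stop it.
- push_edge (a point): Centre of the board's rear end face (100 mm behind the board's origin, 16 mm above it, in the middle of the 18 mm thick, 130 mm wide face): the place to push, towards the board's +x.
- bowl: Loose white ceramic tasting bowl, 90 mm across the rim, 55 mm high, standing on the board about 30 mm ahead of the board's centre. Origin: centre of its underside. It must ride along and must not be touched.
- spare_bowl: Bystander: a like white bowl, 90 mm across, 55 mm high, standing on the table beside the rails. Origin: centre of its underside.
- cup: Bystander: green tasting cup, 72 mm across, 85 mm high, on the table beside the rails. Origin: centre of its underside.
- tin: Bystander: steel tin with a cardboard-brown label, 76 mm across, 110 mm high, on the table beside the rails. Origin: centre of its underside.
- spoon: Bystander: steel spoon 160 mm long lying on the table on the robot's side of the rails, roughly along them. Origin: on its underside near its middle, x towards the bowl of the spoon.
There are look-alikes about, which are no part of the job. Of the things like the board, leave any that is blue; of the rest the larger one is meant.

How it is judged:
By the outcome, as a careful person would: the job done as asked, in the order asked, and still so for the second after the job is handed in, with the robot touching nothing.
It also fails if it takes over 40 s, if anything falls off the work surface, if the arm or the gripper's body presses on something with over 40 N, if the wrist force passes 120 N, or if a joint passes its speed limit or range.

## Robot

A 6-joint arm with a two-finger parallel gripper is mounted at the origin on the work surface. World frame = base frame: x ahead of the robot, y to its left, z up, the work surface at z = 0. Lengths are in m, angles in rad, forces in N, time in s.
With the tool pointing down it reaches from about 0.275 to 0.775 m from the base axis. Payload 14.6 kg.
Tool frame: the origin (TCP) lies midway between the tips of the shut fingers; the grasp point (between the pads) lies 19 mm behind it; z points along the fingers, y is the line along which they close (so a half turn about z gives the same grasp; the last joint's range is limited). The gripper opens to 85 mm and grips with 20 to 120 N. Pads are 22 mm wide; open, the fingers measure 114 mm over their backs; the gripper's body (76 mm by 85 mm) begins 54 mm behind the grasp point. The pads swing forward as they close: fully open they stand 13 mm farther back than shut.
Start: joints at [1.033, 0.263, -0.048, 1.259, 0, 1.415], TCP at [0.196, 0.487, 0.231] pointing down, gripper open.
Joint ranges: [-2.65, 2.65], [-0.89, 1.7], [-1.18, 1.37], [-2.13, 2.11], [-1.35, 1.29], [-3.14, 3.14]. Speed limits (rad/s): [1.89, 1.89, 2.57, 2.79, 3.14, 3.14].

## Interface

Orientations are given as a unit quaternion [x, y, z, w].
In Python, from cell import env, optics gives the robot as it stands. The module is installed in compiled form; this text tells all that it offers.
- The arm moves only by the shell command python3 -m handwheel 'ROWS' [FORCE]. ROWS is JSON, a list that holds one entry, the list of rows, each a list of 5 numbers: the shift along the tool's x, y, z in m, then the turn about the tool's z in degrees, then the opening, from 0 (shut) to 1 (fully open). A call has 1 to 8 rows; each row is the pose to reach, as a shift and turn from the pose commanded when the call began, along the tool's axes at that moment; what a row does not reach only later rows make up. A row lasts 1/12 s, in which the tool goes at most 41.7 mm and 7.16 degrees, less where a joint would pass 70% of its speed; a pose out of reach is approached as far as the arm can. A call with a gripper value outside its range is refused whole. The fingers move at their own pace and stop on an object; FORCE is the grip in N (left out, the last holds). Time passes only in rows, so rows that repeat a pose let the fingers close. It gives the time, the measured TCP pose, the force, the opening and the grip force at its end, in the units of the state.
- env.observe(): the state, without advancing time (a new reading comes with each control period).
- optics.camera(name): name is "side" or "top"; returns the picture (400x640x3 uint8, blue, green, red); there is no depth.
- optics.camera_model(name): a dict with "mtx" (3x3 intrinsics, pixels), "k1" (the pictures are not rectified: a ray, as slopes to the right and down, at radius r is drawn at 1 + k1 r^2 times it, then the intrinsics apply), "extrinsics" (4x4, takes a point from camera to world coordinates). Camera axes: x right, y down, z forward; pixel columns grow to the right and rows downward; lengths in m; the calibration is good to about 2 mm. A picture is of the moment at which its call begins. camera_model takes no time and is no camera call.
- env.sign_off(): hands the job in; it is judged then, once.
The state is a dict: "time": time; "joints": joint angles; "joint_vel": joint speeds; "joint_efforts": joint torques, N m; "tool_pos": TCP position; "ee_rot": TCP orientation; "wrist_force": force on the tool from outside, world axes, zero at the start; "torque": the same for the moment, N m; "gripper_width": finger opening in m; "grip_force": force on a finger pad.
Only numpy, scipy, OpenCV 4.12 (cv2) and the standard library are available. Lean on these libraries where they do the work, as an engineer would, in place of code of your own. Each camera call takes 0.05 s, during which the arm holds its last target. There are 200 camera calls.

## Working session

There is one attempt and no reset: what is moved stays moved. The work goes in short steps, Python scripts to look and compute and a shell command to move; the robot and the scene stay as the last step left them, time stands still between calls to the robot, and variables do not carry over. Pictures are saved under pics/ and viewed, at most 10 in all, crops included, and the job is handed in when it is done.

```bash
mkdir -p pics
cat > h.py <<'E'
import numpy as np, cv2
from cell import env, optics
def snap(n,f):
    im=optics.camera(n); cv2.imwrite('pics/'+f,im); return im
def ray(n,px):
    m=optics.camera_model(n); K=np.array(m['mtx'],float); k=m['k1']; T=np.array(m['extrinsics'],float)
    d=(np.array([(px[0]-K[0,2])/K[0,0],(px[1]-K[1,2])/K[1,1]])); s=d.copy()
    for _ in range(30): s=d/(1+k*(s@s))
    v=T[:3,:3]@np.array([s[0],s[1],1]); return T[:3,3],v
def onz(n,px,z):
    o,v=ray(n,px); return o+v*(z-o[2])/v[2]
def proj(n,P):
    m=optics.camera_model(n); K=np.array(m['mtx'],float); T=np.array(m['extrinsics'],float)
    c=T[:3,:3].T@(np.array(P)-T[:3,3]); s=c[:2]/c[2]; s=s*(1+m['k1']*(s@s)); return K[:2,:2]@s+K[:2,2]
E
python3 - <<'E'
from h import *
a=snap('top','t0.png');b=snap('side','s0.png')
for n in('top','side'):
    print(n,np.round(np.array(optics.camera_model(n)['extrinsics']),2).tolist(), np.array(optics.camera_model(n)['mtx'])[0,0])
s=env.observe();print(s['tool_pos'],s['ee_rot'],s['time'])
E
```

```text
top [[0.0, -1.0, 0.06, 0.48], [-1.0, -0.0, 0.02, -0.01], [-0.02, -0.06, -1.0, 0.88], [0.0, 0.0, 0.0, 1.0]] 361.6854046980365
side [[0.94, -0.23, 0.24, 0.27], [-0.33, -0.66, 0.68, -0.74], [0.0, -0.72, -0.7, 0.81], [0.0, 0.0, 0.0, 1.0]] 481.7909916358096
[0.1959873  0.48679489 0.23088095] [ 1.90245844e-01  9.81736372e-01 -4.38367779e-04 -1.52710736e-04] 0.1
```

View pics/t0.png

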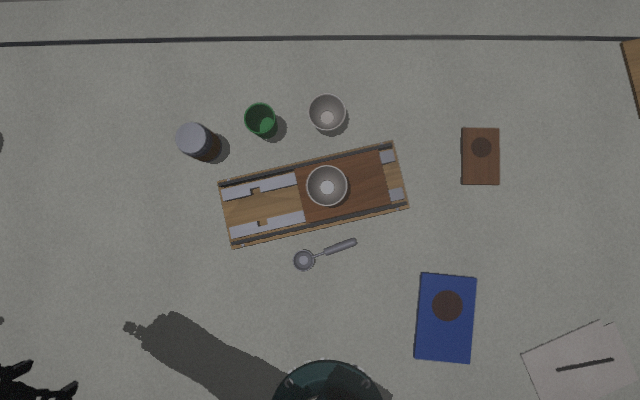

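View pics/s0.png

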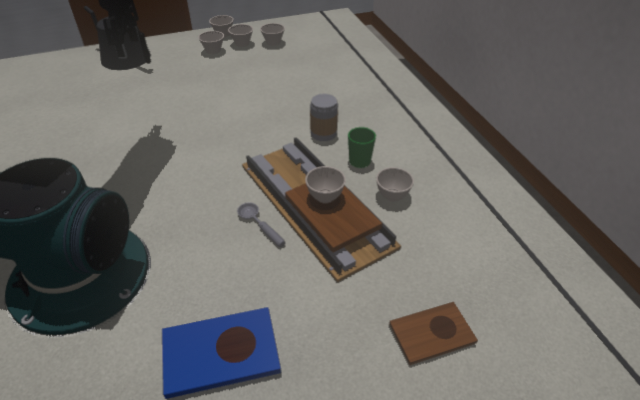

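The top view shows the rail base with corners near (219,182), (393,141), (409,207) and (232,248). The board with the white bowl is on its right part, and the rear edge is near (385,178). The bowl is at (327,186), spare bowl (327,112), cup (260,120), tin (198,142) and spoon (325,254).

Candidates for the board:
- brown board on the rails, (345,185)
- small brown board, (480,156)
- blue board, (445,318)

I choose the larger brown one, on the rails, and will check it in a crop.

Run:
```python
from h import *
im=cv2.imread('pics/t0.png')
c=cv2.resize(im[130:255,210:415],None,fx=3.8,fy=3.8,interpolation=cv2.INTER_CUBIC); c=cv2.convertScaleAbs(c,alpha=1.6)
cv2.imwrite('pics/c0.png',c)
hsv=cv2.cvtColor(im,cv2.COLOR_BGR2HSV)
print(hsv[160,345],hsv[190,370],hsv[205,250],hsv[175,395])
for p in [(219,182),(393,141),(409,207),(232,248)]: print(onz('top',p,0.012).round(3))
```

```text
[ 11 109  89] [12 98 86] [ 16  95 113] [ 16  88 116]
[0.563 0.264 0.012]
[ 0.663 -0.158  0.012]
[ 0.503 -0.194  0.012]
[0.404 0.229 0.012]
```

View pics/c0.png

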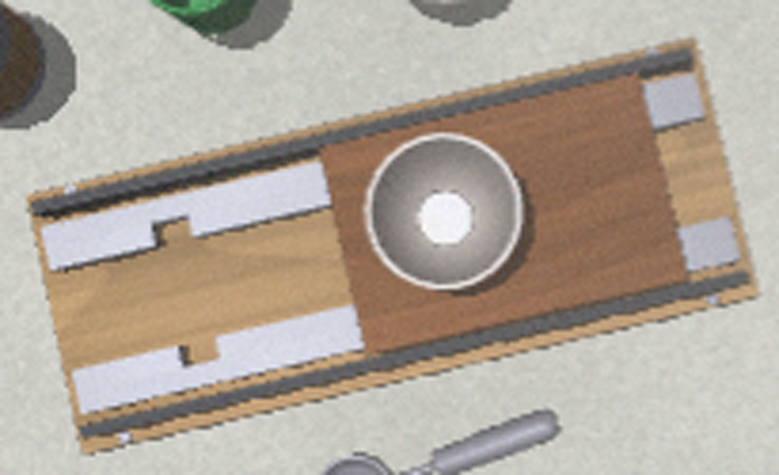

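The crop confirms a plain brown board on the rails carrying the bowl. Its rear edge runs from crop (640,75) to (690,283), and the inner notches are at (172,232) and (200,350).

Run:
```python
from h import *
from scipy.spatial.transform import Rotation as R
f=lambda x,y,z: onz('top',(210+(x+.5)/3.8-.5,130+(y+.5)/3.8-.5),z)
r1,r2,f1,f2=[f(*p,.053) for p in[(640,75),(690,283),(322,150),(365,352)]]
n=(f(172,232,.028)+f(200,350,.028))/2
# base
B=[f(*p,.012) for p in[(27,197),(695,38),(757,295),(82,455)]]
print('base sides',[np.linalg.norm(B[i]-B[(i+1)%4]).round(3) for i in range(4)])
u=(B[0]-B[1]+B[3]-B[2])[:2];u/=np.linalg.norm(u)
print('u',u,np.degrees(np.arctan2(u[1],u[0])))
u2=((f1+f2)-(r1+r2))[:2];print('board len',np.linalg.norm(u2)/2,np.degrees(np.arctan2(u2[1],u2[0])),'width',np.linalg.norm(r1-r2),np.linalg.norm(f1-f2))
rear=(r1+r2)/2;org=n[:2]-.08*u
bc=sum(B)/4
print('rear',rear,'origin from notch',org,'from base',bc[:2]+.05*u,'travel',org@u-(((r1+r2+f1+f2)/4)[:2])@u)
s=env.observe();M=R.from_quat(s['ee_rot']).as_matrix();print(M.round(3).tolist())
```

```text
base sides [np.float64(0.438), np.float64(0.168), np.float64(0.437), np.float64(0.168)]
u [-0.23213477  0.97268363] 103.42278721356182
board len 0.19846962626973405 102.69187684763814 width 0.1292125133093999 0.12487135161749896
rear [ 0.57159716 -0.13074861  0.053     ] origin from notch [0.52294216 0.08523044] from base [0.52207018 0.08606882] travel 0.12214706929890032
[[-0.928, 0.374, -0.0], [0.374, 0.928, -0.001], [0.0, -0.001, -1.0]]
```

```bash
python3 -m handwheel '[[[-0.03,-0.023,0,6.8,0],[-0.06,-0.046,0,13.6,0],[-0.09,-0.069,0,20.4,0],[-0.12,-0.092,0,27.2,0],[-0.15,-0.115,0,34,0],[-0.18,-0.138,0,40.8,0],[-0.21,-0.161,0,47.6,0],[-0.24,-0.184,0,54.7,0]]]' 40
cat >> h.py <<'E'
from scipy.spatial.transform import Rotation as R
U=np.array([-.232,.973,0]);O=np.array([.5225,.0855,0])
def to(P):
    s=env.observe();M=R.from_quat(s['ee_rot']).as_matrix()
    print('t',s['time'],'pos',np.round(s['tool_pos'],4),'xang',np.degrees(np.arctan2(M[1,0],M[0,0])).round(2),'shift',(M.T@(np.array(P)-s['tool_pos'])).round(4),'F',np.round(s['wrist_force'],2),'w',s['gripper_width'])
    print('along',(np.array(s['tool_pos'])-O)@U)
E
python3 -c "
from h import *
to([.582,-.166,.231])"
```

```text
time: 0.77
tool_pos: [0.3503, 0.2249, 0.2312]
ee_rot: [0.622, 0.783, -0.0, -0.0]
wrist_force: [1.3, 1.3, 0.8]
gripper_width: -0.0003
grip_force: 0.0
t 0.7667 pos [0.3503 0.2249 0.2312] xang 103.05 shift [-4.332e-01  1.374e-01  2.000e-04] F [1.26 1.31 0.81] w -0.00029072394672649706
along 0.17562517761756685
```

```bash
python3 -m handwheel '[[[-0.036,0.0115,0,0,0],[-0.072,0.023,0,0,0],[-0.108,0.0345,0,0,0],[-0.144,0.046,0,0,0],[-0.18,0.0575,0,0,0],[-0.216,0.069,0,0,0],[-0.252,0.0805,0,0,0],[-0.288,0.092,0,0,0]]]' >/dev/null
python3 -c "
from h import *
to([.582,-.166,.231])"
```

```text
t 1.4333 pos [ 0.5066 -0.0342  0.2311] xang 103.35 shift [-1.457e-01  4.300e-02  1.000e-04] F [1.01 1.06 0.1 ] w 6.998174486387294e-05
along -0.11275651272099278
```

```bash
python3 -m handwheel '[[[-0.036,0.011,0,0,0],[-0.072,0.022,0,0,0],[-0.108,0.033,0,0,0],[-0.146,0.043,0,0,0],[-0.146,0.043,0.04,0,0],[-0.146,0.043,0.08,0,0],[-0.146,0.043,0.1,0,0],[-0.146,0.043,0.1,0,0]]]' >/dev/null
python3 - <<'E'
from h import *
to([.582,-.166,.037])
t=snap('top','t1.png');s=snap('side','s1.png')
a=cv2.resize(t[110:250,240:440],None,fx=2,fy=2);b=cv2.resize(s[130:300,250:450],None,fx=2,fy=2)
c=np.zeros((340,800,3),np.uint8);c[:280,:400]=a;c[:,400:]=b;cv2.imwrite('pics/c1.png',cv2.convertScaleAbs(c,alpha=1.5))
E
```

```text
t 2.1 pos [ 0.5793 -0.1636  0.1267] xang 103.34 shift [-0.0034  0.0026  0.0897] F [-0.72 -0.    0.  ] w -0.0001895460024144785
along -0.2555526953263896
```

View pics/c1.png

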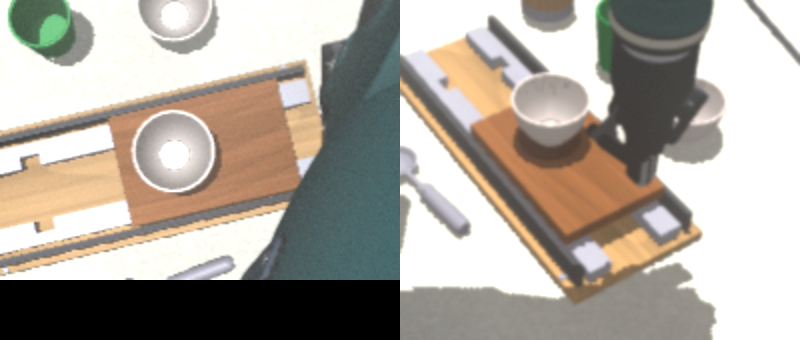

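The side view shows the shut fingertips at about crop (640,180), hovering behind and above the board's rear edge. The bowl is well clear. I'll descend and compare.

```bash
python3 -c "
from h import *
print(proj('side',env.observe()['tool_pos']))"
python3 -m handwheel '[[[-0.002,0.0025,0.03,0,0],[-0.002,0.0025,0.06,0,0],[-0.002,0.0025,0.08,0,0],[-0.002,0.0025,0.09,0,0],[-0.002,0.0025,0.09,0,0]]]' >/dev/null
python3 - <<'E'
from h import *
to([.582,-.166,.037])
s=snap('side','s2.png')
cv2.imwrite('pics/c2.png',cv2.convertScaleAbs(cv2.resize(s[130:300,250:450],None,fx=3,fy=3),alpha=1.5))
print(proj('side',env.observe()['tool_pos']))
E
```

```text
[370.22518762 218.59897867]
t 2.6167 pos [ 0.5846 -0.1656  0.0411] xang 103.38 shift [ 0.0002 -0.0026  0.0041] F [-0.28 -0.31 -0.32] w -0.00024121292338553381
along -0.2587180195578221
[368.8312042  248.31200338]
```

View pics/c2.png

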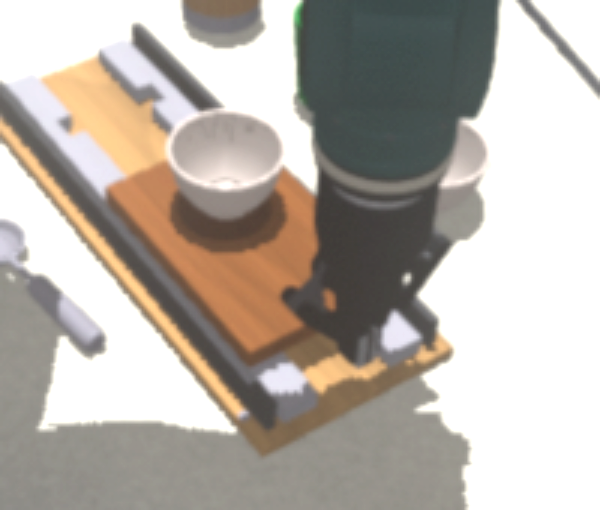

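Tips are at crop (362,360), behind the board's rear edge and between the rails. Now I'll start the slow push.

```bash
python3 -m handwheel '[[[0.003,-0.002,0.004,0,0],[0.006,-0.002,0.004,0,0],[0.009,-0.002,0.004,0,0],[0.012,-0.002,0.004,0,0],[0.015,-0.002,0.004,0,0],[0.018,-0.002,0.004,0,0],[0.021,-0.002,0.004,0,0],[0.024,-0.002,0.004,0,0]]]' >/dev/null
python3 -c "
from h import *
to([.582,-.166,.037])"
python3 -m handwheel '[[[0.003,0,0,0,0],[0.006,0,0,0,0],[0.009,0,0,0,0],[0.012,0,0,0,0],[0.015,0,0,0,0],[0.018,0,0,0,0],[0.021,0,0,0,0],[0.024,0,0,0,0]]]' >/dev/null
python3 -c "
from h import *
to([.582,-.166,.037])"
```

```text
t 3.3333 pos [ 0.577  -0.1425  0.0374] xang 103.37 shift [-0.024  -0.0006  0.0004] F [0.59 0.12 0.03] w 3.618356171960404e-05
along -0.23449786538271833
t 4.0 pos [ 0.5715 -0.1193  0.0373] xang 103.36 shift [-0.0479 -0.0006  0.0003] F [-0.03 -3.27  1.03] w 8.9056998774704e-06
along -0.21061936962112845
```

```bash
python3 -m handwheel '[[[0.004,0,0,0,0],[0.008,0,0,0,0],[0.012,0,0,0,0],[0.016,0,0,0,0],[0.02,0,0,0,0],[0.024,0,0,0,0],[0.028,0,0,0,0],[0.032,0,0,0,0]]]' >/dev/null
python3 -c "
from h import *
to([.582,-.166,.037])"
python3 -m handwheel '[[[0.004,0,0,0,0],[0.008,0,0,0,0],[0.012,0,0,0,0],[0.016,0,0,0,0],[0.02,0,0,0,0],[0.024,0,0,0,0],[0.028,0,0,0,0],[0.032,0,0,0,0]]]' >/dev/null
python3 - <<'E'
from h import *
to([.582,-.166,.037])
s=snap('side','s3.png');t=cv2.imread('pics/s3.png')
cv2.imwrite('pics/c3.png',cv2.convertScaleAbs(cv2.resize(s[110:300,220:440],None,fx=3,fy=3),alpha=1.5))
E
```

```text
t 4.6667 pos [ 0.5641 -0.088   0.0373] xang 103.37 shift [-0.08   -0.0006  0.0003] F [ 0.51 -2.82  1.9 ] w -1.2870008800032657e-05
along -0.17846903195357638
t 5.3333 pos [ 0.5567 -0.0569  0.0373] xang 103.37 shift [-0.112  -0.0006  0.0003] F [ 0.31 -4.41  2.44] w -0.0003819141541264343
along -0.14644630561210098
```

View pics/c3.png

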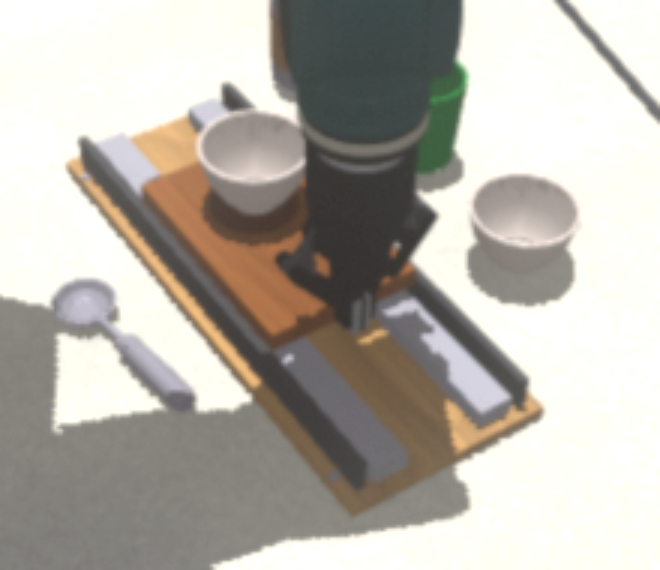

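The board has moved along with the bowl upright at crop (255,160), and the tips are on the rear face at (360,320). About 35 mm is left, so I'm slowing down.

```bash
python3 -m handwheel '[[[0.003,0,0,0,0],[0.006,0,0,0,0],[0.009,0,0,0,0],[0.012,0,0,0,0],[0.015,0,0,0,0],[0.018,0,0,0,0],[0.021,0,0,0,0],[0.023,0,0,0,0]]]' >/dev/null
python3 -c "
from h import *
to([.582,-.166,.037])"
python3 -m handwheel '[[[0.001,0,0,0,0],[0.002,0,0,0,0],[0.003,0,0,0,0],[0.004,0,0,0,0],[0.005,0,0,0,0],[0.006,0,0,0,0]]]' >/dev/null
python3 -c "
from h import *
to([.582,-.166,.037])"
```

```text
t 6.05 pos [ 0.5512 -0.0344  0.0372] xang 103.37 shift [-0.1351 -0.0005  0.0002] F [ 0.43 -2.71  1.38] w -6.411381570868471e-05
along -0.12337295977242463
t 6.55 pos [ 0.55   -0.029   0.0372] xang 103.36 shift [-0.1407 -0.0005  0.0002] F [ 0.52 -2.23  0.69] w 0.00026277887066372625
along -0.1177372538242999
```

```bash
python3 -m handwheel '[[[0.001,0,0,0,0],[0.002,0,0,0,0],[0.003,0,0,0,0]]]' |grep -E 'tool_pos|wrist'
python3 -m handwheel '[[[0.001,0,0,0,0],[0.002,0,0,0,0]]]' |grep -E 'tool_pos|wrist'
```

```text
tool_pos: [0.5492, -0.0258, 0.0372]
wrist_force: [0.9, -2.2, -0.2]
tool_pos: [0.5488, -0.024, 0.0372]
wrist_force: [1.2, -2.8, -1.4]
```

```bash
for i in 1; do python3 -m handwheel '[[[0.001,0,0,0,0],[0.002,0,0,0,0]]]' |grep -E 'tool_pos|wrist'; done
python3 - <<'E'
from h import *
to([.582,-.166,.037])
s=snap('side','s4.png')
cv2.imwrite('pics/c4.png',cv2.convertScaleAbs(cv2.resize(s[110:300,220:440],None,fx=3,fy=3,interpolation=cv2.INTER_CUBIC),alpha=1.5))
E
```

```text
tool_pos: [0.5483, -0.0221, 0.0372]
wrist_force: [0.4, -1.9, -1.0]
t 7.1333 pos [ 0.5483 -0.0221  0.0372] xang 103.37 shift [-0.1478 -0.0005  0.0002] F [ 0.39 -1.89 -1.01] w 5.7986434679231455e-05
along -0.11067687395580131
```

View pics/c4.png

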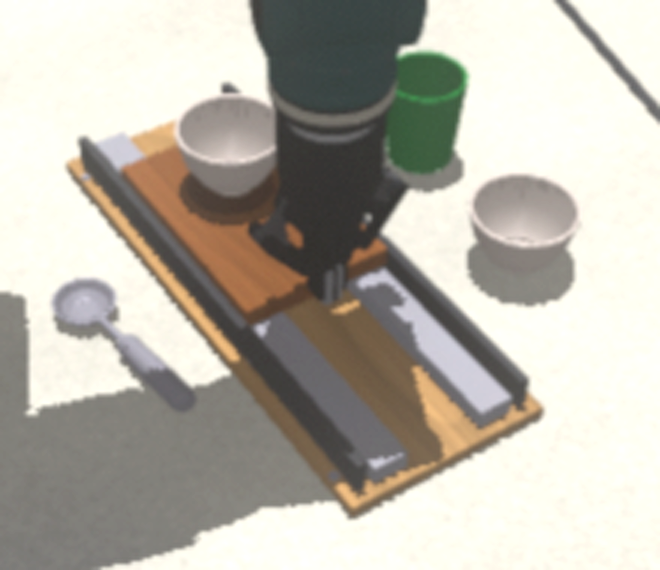

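The board still stands proud of the rails, with its near corner at crop (250,310), so it has not dropped yet. I'll keep going in 1 mm steps.

```bash
python3 -m handwheel '[[[0.001,0,0,0,0],[0.002,0,0,0,0]]]' |grep -E 'tool_pos|wrist'
python3 -m handwheel '[[[0.001,0,0,0,0],[0.001,0,0,0,0]]]' |grep -E 'tool_pos|wrist'
python3 -m handwheel '[[[0.001,0,0,0,0],[0.001,0,0,0,0]]]' |grep -E 'tool_pos|wrist'
```

```text
tool_pos: [0.5479, -0.0202, 0.0372]
wrist_force: [0.2, -1.5, -2.3]
tool_pos: [0.5477, -0.019, 0.0373]
wrist_force: [0.0, -0.5, -0.0]
tool_pos: [0.5476, -0.0187, 0.0373]
wrist_force: [0.3, -4.6, -1.7]
```

```bash
python3 -m handwheel '[[[0.001,0,0,0,0],[0.001,0,0,0,0]]]' |grep -E 'tool_pos|wrist'
python3 - <<'E'
from h import *
to([.582,-.166,.037])
s=snap('side','s5.png')
cv2.imwrite('pics/c5.png',cv2.convertScaleAbs(cv2.resize(s[110:300,220:440],None,fx=3,fy=3,interpolation=cv2.INTER_CUBIC),alpha=1.5))
E
```

```text
tool_pos: [0.5476, -0.0186, 0.0374]
wrist_force: [1.5, -12.0, -2.4]
t 7.85 pos [ 0.5476 -0.0186  0.0374] xang 103.33 shift [-0.1514 -0.0005  0.0009] F [  1.53 -11.97  -2.36] w 6.582545636849177e-05
along -0.10706544876243057
```

View pics/c5.png

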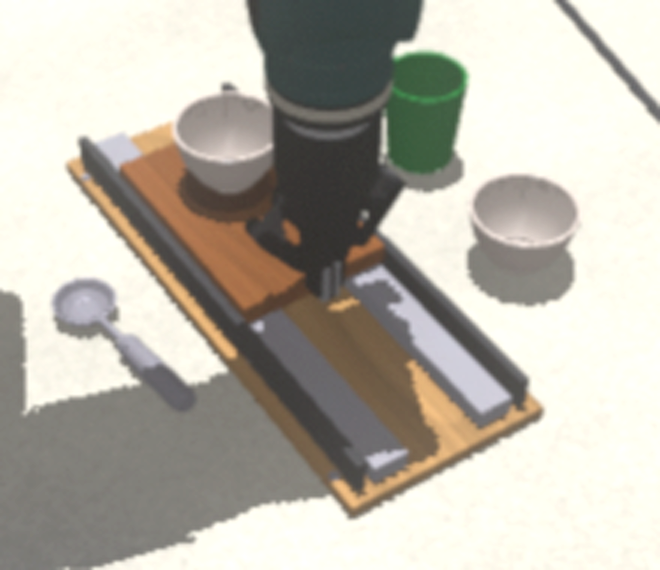

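The force rose to 12 N without motion, which means the board has met the notch walls. I'll back off 40 mm, rise and check from above.

```bash
python3 -m handwheel '[[[-0.004,0,0,0,0],[-0.014,0,0,0,0],[-0.03,0,0,0,0],[-0.05,0,-0.01,0,0],[-0.07,0,-0.05,0,0],[-0.1,0,-0.09,0,0],[-0.14,0,-0.12,0,0],[-0.18,0,-0.14,0,0]]]' |grep -E 'tool_pos|wrist'
python3 -m handwheel '[[[-0.03,0.02,0,0,0],[-0.06,0.05,0,0,0],[-0.08,0.08,0,0,0],[-0.1,0.11,0,0,0],[-0.1,0.11,0,0,0]]]' |grep -E 'tool_pos|wrist'
python3 - <<'E'
from h import *
t=snap('top','t6.png');s=snap('side','s6.png')
a=cv2.resize(t[90:265,170:420],None,fx=1.6,fy=1.6,interpolation=cv2.INTER_CUBIC);b=cv2.resize(s[130:290,240:400],None,fx=2.5,fy=2.5,interpolation=cv2.INTER_CUBIC)
c=np.zeros((400,800,3),np.uint8);c[:280,:400]=a;c[:,400:]=b;cv2.imwrite('pics/c6.png',cv2.convertScaleAbs(c,alpha=1.5))
E
```

```text
tool_pos: [0.5849, -0.1752, 0.169]
wrist_force: [1.4, -0.5, 0.3]
tool_pos: [0.7195, -0.2491, 0.1633]
wrist_force: [-0.3, 0.7, 0.0]
```

View pics/c6.png

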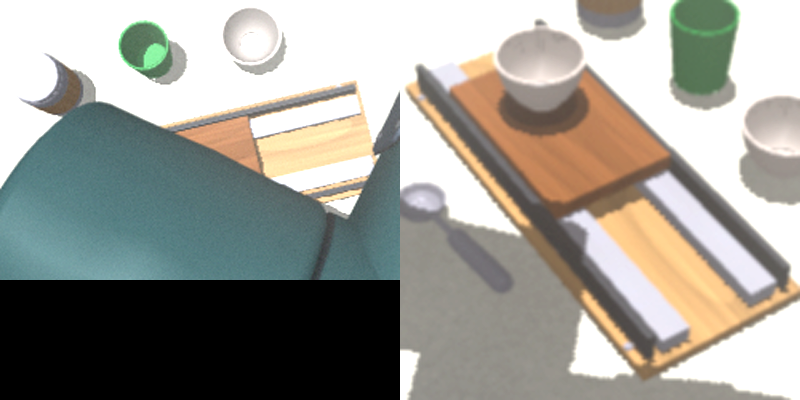

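The side view shows the bowl upright on the board and the rear end low against the rails, with the tool clear. For the final check I'll overlay the predicted rear top edge, seated in green and raised in red. The base end corners, in blue, serve as a calibration check.

Run:
```python
from h import *
s=cv2.imread('pics/s6.png');k=5;x0,y0=290,170
c=cv2.convertScaleAbs(cv2.resize(s[y0:y0+120,x0:x0+130],None,fx=k,fy=k,interpolation=cv2.INTER_CUBIC),alpha=1.5)
N=np.array([.973,.232,0])
def q(a,l,z): return ((proj('side',O+a*U+l*N+np.array([0,0,z]))-[x0,y0]+.5)*k).round().astype(int).tolist()
for z,col in((.046,(0,255,0)),(.053,(0,0,255)),(.028,(255,255,0))):
    cv2.line(c,q(-.1,-.065,z),q(-.1,.065,z),col,1)
cv2.line(c,q(-.27,-.085,.012),q(-.27,.085,.012),(255,0,0),1)
for l in(-.06,-.032,.032,.06): cv2.circle(c,q(-.26,l,.028),3,(255,0,255),1)
cv2.imwrite('pics/c7.png',c);print(c.shape)
```

```text
(600, 650, 3)
```

View pics/c7.png

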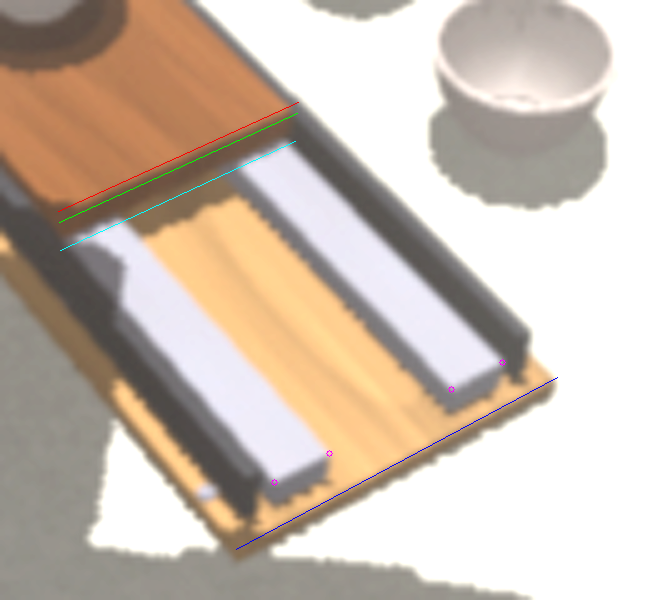

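The rear face runs from its top edge (about the green line) down to the rail tops at (80,235)–(290,142), with no gap for the feet. So the board is flat on the rails, and the tool is clear.

```bash
python3 -c "
from cell import env
print(env.observe()['time'],env.sign_off())"
```

```text
the job is handed in; nothing more can be done
9.0833 None
```

I pushed the board about 120 mm until it dropped into the notches, with the bowl still upright on it and nothing else touched, then moved clear and handed the job in at 9.1 s (peak force read: 12 N).

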